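Zero a bench burr mill and set it six clicks coarser

TASK

The bakery's bench mill has just had its burrs changed, so set its grind afresh: turn the ribbed dial on top clockwise (seen from above) until you feel the burrs meet and it comes to its stop, finger-tight only and never forced, then turn it back exactly six clicks and let go with the dial resting in that click. Leave the cup, funnel, brush and everything else on the bench where they stand.

Things in the scene. Friction and masses are not known exactly. Their poses are not given: they have to be found in the camera images.
- mill: bench burr mill, fixed: white housing 118 x 108 mm in plan, 170 mm tall, on a base 215 x 116 mm (142 mm to the front of the origin, 73 mm to the back); on top a round aluminium deck, 176 mm above the bench; chute and spout in front (-x side) over the cup. Origin on the bench under the dial's axis; x points to the mill's back, z up.
- dial_top (a point): centre of the dial's top face, 226 mm above the bench, on its upright turning axis. The dial: round black ribbed collar, 52 mm across, 28 mm tall, with a 34 mm feed throat; below it a neck 47 mm across leaves 22 mm free above the deck. Grip it across the rim at any heading. z up, x towards the index tab. Clockwise from above closes the burrs to the stop, counter-clockwise opens.
- dial_grip (a point): on the dial's axis, half way up its rim (14 mm below the top; rubber, hardly slips). Feel of the stop (click zero, a stiff spring): torque climbs past that of a click, 0.2 N m at 0.026 rad beyond first touch, 0.4 at 0.087, 0.6 at 0.148; let go, the dial springs back to zero. Over 0.65 N m (0.17 rad) the burrs are forced and spoilt. Start: 1.0 to 3.2 rad open, in a click; it opens 5.3 rad at most.
- dial_tab (a point): small aluminium index tab, 8 x 5 mm, on the dial's rim, 21 mm from the axis; it shows the dial's heading but not where the stop is (that differs each time). 18 clicks to a turn, 20 degrees each. A spring ball drops into each click: about 0.1 N m resists leaving it, then it pulls on into the next; let go, the dial settles in the nearest click. Hardly any other friction.
- burr_gap (a joint): gap between the burrs inside the mill, in m: 0 where they just touch, only 0.00002 (0.02 mm) more for each click that the dial is opened (0.36 mm a turn), below 0 when pressed together. The reading's error is many clicks, so it cannot serve to find the stop or to count.
- catch_cup: steel catch cup, 62 mm across the rim, 66 mm tall, standing on the mill's base under the spout, not to be disturbed
- funnel: clear plastic feed funnel, lifted off and standing mouth down beside the mill, 86 mm wide, 85 mm tall, not to be disturbed
- brush: small cleaning brush lying beside the mill, 130 mm long, 20 mm wide, 14 mm thick, origin on the handle side of its ferrule, not to be disturbed
- jar_a: lidded glass jar of sprinkles, 80 mm wide, 135 mm tall, not to be disturbed
- jar_b: lidded glass jar of sprinkles, 80 mm wide, 135 mm tall, not to be disturbed
- jar_c: lidded glass jar of cocoa nibs, 80 mm wide, 105 mm tall, not to be disturbed
- ramekin: small white bowl, 86 mm wide, 45 mm tall, not to be disturbed
- palette_knife: wooden-handled spatula, 260 mm long, lying flat, not to be disturbed

How it is judged:
On the way:
1. the dial is turned clockwise to its stop: the burrs pressed lightly together, 0.0175 rad or more past first touch (about 0.17 N m) (value of joint burr_gap below -1e-06 m), for 0.1 s.
At the end, for the whole second after the job is handed in: The dial rests in the sixth click counter-clockwise from its stop (burr gap 0.12 mm, within a third of a click or 0.12 rad of the dial), is still and has been let go, after the burrs had been brought together at the stop (value of joint burr_gap between 0.000113 and 0.000127 m and velocity of joint burr_gap between -4e-06 and 4e-06 m/s); the robot touches nothing.
It fails at once if the burrs are forced together: the dial driven more than 0.17 rad past first touch (over 0.65 N m) (value of joint burr_gap below -1e-05 m).
It fails at once if a thing standing or lying on the bench or on the mill's base is pushed more than 25 mm (distance of any of catch_cup, funnel, brush, jar_a, jar_b, jar_c, ramekin, palette_knife from where it was at the start of the episode above 0.025 m).
It also fails if it takes over 72 s, if anything falls off the work surface, if the arm or the gripper's body presses on something with over 40 N, if the wrist force passes 120 N, or if a joint passes its speed limit or range.

ROBOT

A 7-joint arm with a two-finger parallel gripper is mounted at the origin on the work surface. World frame = base frame: x ahead of the robot, y to its left, z up, the work surface at z = 0. Lengths are in m, angles in rad, forces in N, time in s.
With the tool pointing down it reaches from about 0.425 to 0.925 m from the base axis. Payload 6.8 kg.
Tool frame: the origin (TCP) lies at the very end of the fingers, on their centre line; the grasp point (between the pads) lies 19 mm behind it (r.grip_point_offset is the distance from the TCP to the grasp point, in m); z points along the fingers, y is the line along which they close (so a half turn about z gives the same grasp; the last joint's range is limited). The gripper opens to 85 mm and grips with 20 to 120 N. Pads are 22 mm wide; open, the fingers measure 114 mm over their backs; the gripper's body (76 mm by 85 mm) begins 54 mm behind the grasp point. The pads swing forward as they close: fully open they stand 13 mm farther back than shut.
Start: joints at [1.073, 0.477, 0.022, 1.555, -0.011, 1.109, -0.083], TCP at [0.257, -0.624, 0.231] pointing down, gripper open.
Joint ranges: [-2.96, 2.96], [-0.34, 2.1], [-1.41, 1.46], [0.24, 2.44], [-1.37, 4.51], [0.17, 1.92], [-2.96, 2.96]. Speed limits (rad/s): [2.39, 2.39, 3.14, 3.14, 3.14, 3.14, 3.14].

INTERFACE

Orientations are given as a rotation vector (axis times angle).
In Python, from bench import status, eyes, r gives the robot as it stands.
- The arm moves only by the shell command python3 -m crank 'ROWS' [OPENING] [FORCE]. ROWS is JSON, a list of rows, each a list of 6 numbers: the shift along the tool's x, y, z normalised to -1 to 1, where 1 is 0.02 m, then the turn, a rotation vector about the tool's x, y, z normalised to -1 to 1, where 1 is 45 degrees. A call has 1 to 12 rows; each row shifts and turns the commanded pose from where the row before left it, along the tool's axes as they then stand; what a row does not reach is not made up. A row lasts 1/10 s, in which the tool goes at most 50 mm and 8.59 degrees, less where a joint would pass 70% of its speed; a pose out of reach is approached as far as the arm can. A call with a number of a shift or a turn outside -1 to 1 is refused whole. A call with a gripper value outside its range is refused whole. OPENING is the opening, from 0 (shut) to 1 (fully open), set as the call begins (- or left out, the last holds). The fingers move at their own pace and stop on an object; FORCE is the grip in N (left out, the last holds). Time passes only in rows, so rows that do not move let the fingers close. It gives the time, the measured TCP pose, the force, the opening and the grip force at its end, in the units of the state.
- status.get_obs(): the state, without advancing time (a new reading comes with each control period).
- eyes.grab_frame(name): name is "side" or "top"; returns a dict with "image" (480x640x3 uint8, red, green, blue), "depth" (480x640 float32, m along the optical axis (not along the pixel's ray), 0 where there is no reading), "fovy" (degrees; the focal length in pixels is half the picture's height over the tangent of half this angle, whatever the lens; pixels are square), "cx", "cy" (the principal point, pixels), "k1" (the pictures are not rectified: a ray, as slopes to the right and down, at radius r is drawn at 1 + k1 r^2 times it, then the intrinsics apply), "world_to_cam" (4x4, takes a point from world to camera coordinates). Camera axes: x right, y up, looking along -z (the intrinsics and any distortion apply to the point x, -y, -z); pixel columns grow to the right and rows downward; lengths in m; the calibration is good to about 2 mm. A picture is of the moment at which its call begins.
- r.hand_in(): hands the job in; it is judged then, once.
The state is a dict: "clock": time; "joints": joint angles; "qvel": joint speeds; "tau": joint torques, N m; "tcp_pos": TCP position; "orientation": TCP orientation; "contact_force": force on the tool from outside, world axes, zero at the start; "moment": the same for the moment, N m; "grip_width": finger opening in m; "gripper_force": force on a finger pad.
Only numpy, scipy, OpenCV 4.12 (cv2) and the standard library are available. Lean on these libraries where they do the work, as an engineer would, in place of code of your own. Each camera call takes 0.05 s, during which the arm holds its last target. There are 200 camera calls.

## Working session

There is one attempt and no reset: what is moved stays moved. The work goes in short steps, Python scripts to look and compute and a shell command to move; the robot and the scene stay as the last step left them, time stands still between calls to the robot, and variables do not carry over. Pictures are saved under pics/ and viewed, at most 10 in all, crops included, and the job is handed in when it is done.

```bash
ls; mkdir -p pics; python3 - <<'E'
from bench import status, eyes, r
import cv2
o=status.get_obs();print({k:(v if not hasattr(v,'round') else v) for k,v in o.items()})
for n in("top","side"):
    f=eyes.grab_frame(n);cv2.imwrite(f"pics/{n}0.png",f["image"][:,:,::-1]);print(n,f["fovy"],f["cx"],f["cy"],f["k1"],f["world_to_cam"])
E
```

```text
pics
{'clock': 0.0, 'joints': array([ 1.07289499,  0.47783702,  0.02236248,  1.55643585, -0.01151339,
        1.10931298, -0.08310382]), 'qvel': array([-3.71448545e-04,  6.78387153e-04,  8.93058724e-04,  8.83727090e-05,
       -2.80998674e-04,  9.77158457e-05, -7.35203552e-06]), 'tau': array([ 4.43295639e-04, -5.96444499e+01,  1.60815451e+00, -2.81195086e+01,
        1.25013205e-02,  9.48813627e-03, -1.47122250e-05]), 'tcp_pos': array([ 0.25625559, -0.62382784,  0.230308  ]), 'orientation': array([-3.08035145e+00, -6.08068532e-01,  7.78518359e-04]), 'contact_force': array([-0.53518029, -0.26456873,  0.48634345]), 'moment': array([-0.01645722,  0.05198657,  0.02665458]), 'gripper_force': 0.0, 'grip_width': 0.08531744410154393}
top 51.7580273415092 319.6911539772833 245.43791067583194 -0.01742361736691428 [[-0.01262241 -0.99979817  0.01562966 -0.04850008]
 [ 0.98327035 -0.00957013  0.18190062 -0.51126652]
 [-0.18171433  0.0176642   0.9831927  -1.13799469]
 [ 0.          0.          0.          1.        ]]
side 43.400038020458645 318.49825706183395 232.85448314284426 0.06698387500428497 [[-0.75247156 -0.65848608  0.0135145   0.31533744]
 [ 0.36919449 -0.40471947  0.83659881 -0.31540213]
 [-0.54541909  0.63450629  0.54764932 -1.42805013]
 [ 0.          0.          0.          1.        ]]
```

View pics/top0.png

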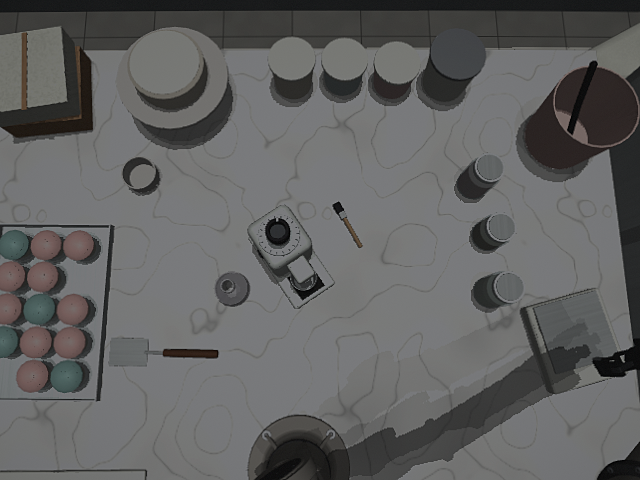

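View pics/side0.png

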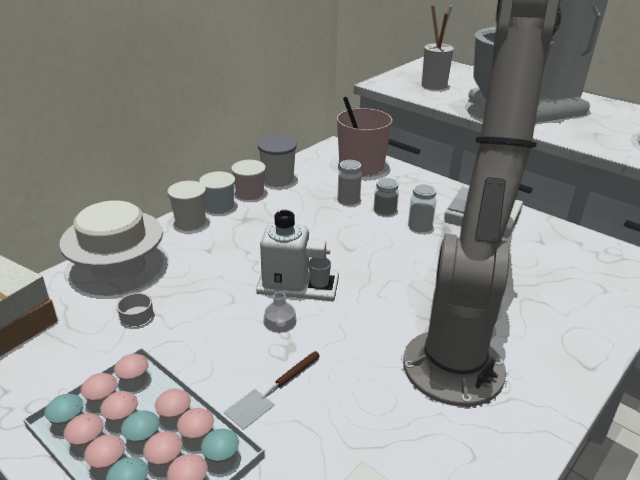

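The top view shows the mill with its dial near (278,232), the brush at (348,225), the funnel at (232,289) and the cup at (308,283). The side view shows the dial at (285,218).

```bash
cat > h.py <<'E'
import numpy as np, cv2
from bench import status, eyes, r
from scipy.spatial.transform import Rotation as R
def cam(f):
    fl=240/np.tan(np.radians(f["fovy"]/2));return np.array([[fl,0,f["cx"]],[0,fl,f["cy"]],[0,0,1]]),np.array([f["k1"],0,0,0.])
def px2w(f,uv,z):
    K,d=cam(f);s=cv2.undistortPoints(np.array([[uv]],float),K,d)[0,0]
    T=f["world_to_cam"];ray=T[:3,:3].T@[s[0],-s[1],-1];c=-T[:3,:3].T@T[:3,3]
    return c+ray*(z-c[2])/ray[2]
def w2px(f,p):
    K,d=cam(f);T=f["world_to_cam"];q=T[:3,:3]@p+T[:3,3];q=q*[1,-1,-1]
    return cv2.projectPoints(q[None],np.zeros(3),np.zeros(3),K,d)[0].ravel()
def crop(f,c,h,name,s=8):
    u,v=map(int,c);cv2.imwrite(name,cv2.resize(f["image"][v-h:v+h,u-h:u+h,::-1],None,fx=s,fy=s,interpolation=cv2.INTER_CUBIC))
def tool(o=None):
    o=o or status.get_obs();M=R.from_rotvec(o["orientation"]).as_matrix()
    return o["tcp_pos"],M,np.degrees(np.arctan2(M[1,1],M[0,1]))
E
python3 - <<'E'
from h import *
f=eyes.grab_frame("top");crop(f,(283,240),35,"pics/c1.png")
g=eyes.grab_frame("side");crop(g,(285,225),25,"pics/c2.png",10)
print(px2w(f,(278,231),.226))
print(tool())
E
```

```text
[0.50839252 0.03354459 0.226     ]
(array([ 0.25635837, -0.62404054,  0.23067765]), array([[ 9.24987069e-01,  3.79998213e-01, -5.30303680e-04],
       [ 3.79998569e-01, -9.24986516e-01,  1.01639480e-03],
       [-1.04295546e-04, -1.14166668e-03, -9.99999343e-01]]), np.float64(-67.66641269998352))
```

View pics/c1.png

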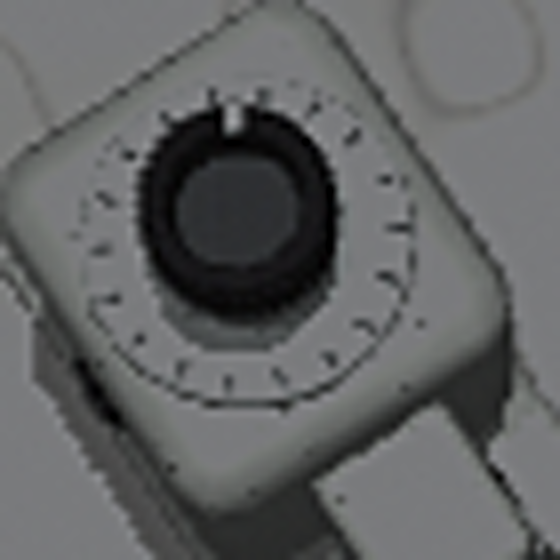

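View pics/c2.png

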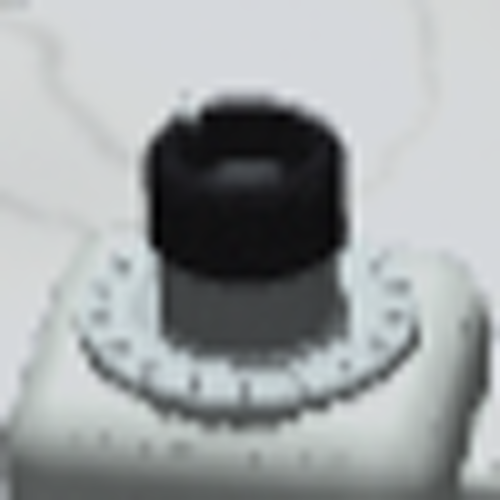

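The top face centre is at (277.6,231) and the index tab at (277.1,219.8), which puts the dial at about (0.508,0.034). I'm moving above it now.

```bash
python3 -m crank '[[0.93,-0.98,-0.4,0,0,0],[0.93,-0.98,-0.4,0,0,0],[0.93,-0.98,-0.4,0,0,0],[0.93,-0.98,-0.4,0,0,0],[0.93,-0.98,-0.4,0,0,0],[0.93,-0.98,-0.4,0,0,0],[0.93,-0.98,-0.4,0,0,0],[0.93,-0.98,-0.4,0,0,0],[0.93,-0.98,-0.4,0,0,0],[0.93,-0.98,-0.4,0,0,0],[0.93,-0.98,0,0,0,0],[0.93,-0.98,0,0,0,0]]' 1 40
python3 -m crank '[[0.93,-0.98,0,0,0,0],[0.93,-0.98,0,0,0,0],[0.93,-0.98,0,0,0,0],[0.93,-0.98,0,0,0,0],[0.93,-0.98,0,0,0,0],[0.93,-0.98,0,0,0,0],[0.93,-0.98,0,0,0,0],[0.93,-0.98,0,0,0,0],[0.93,-0.98,0,0,0,0],[0.93,-0.98,0,0,0,0],[0,0,0,0,0,0]]'
python3 - <<'E'
from h import *
o=status.get_obs();p,M,h=tool(o);print(p,h,o["joints"],o["moment"],o["contact_force"],o["clock"])
f=eyes.grab_frame("top");g=eyes.grab_frame("side")
a=px2w(f,(277.6,231),.226);print(a,w2px(g,a))
print("shift/0.02",M.T@(np.r_[a[:2],p[2]]-p)/.02)
E
```

```text
clock: 1.4
tcp_pos: [0.3739, -0.321, 0.3116]
orientation: [3.082, 0.608, 0.001]
contact_force: [-0.3, 0.6, 0.3]
grip_width: 0.0857
gripper_force: 0.0
clock: 2.5
tcp_pos: [0.4721, -0.0661, 0.3114]
orientation: [-3.079, -0.617, -0.002]
contact_force: [0.8, -1.2, -0.1]
grip_width: 0.0854
gripper_force: 0.0
[ 0.47210788 -0.06608733  0.31142584] -67.32351174922528 [ 0.38341452  0.09750743 -0.39919127  1.88734452  0.0396422   1.16385373
 -1.20475997] [-5.00506173e-02  2.72910565e-05 -8.51239922e-03] [ 0.84578689 -1.23375935 -0.14084607] 2.5
[0.50840013 0.03435854 0.226     ] [284.93165268 214.49808077]
shift/0.02 [ 3.61055982 -3.93446705  0.00871556]
```

Both views agree on the dial position. I'm finishing the approach and testing the sign of joint 7.

```bash
python3 -m crank '[[0.9,-0.98,0,0,0,0],[0.9,-0.98,0,0,0,0],[0.9,-0.98,0,0,0,0],[0.9,-0.98,0,0,0,0],[0,0,0,0,0,0.18],[0,0,0,0,0,0.18],[0,0,0,0,0,0.0],[0,0,0,0,0,0]]'
python3 - <<'E'
from h import *
o=status.get_obs();p,M,h=tool(o);print(p,h,o["joints"])
f=eyes.grab_frame("top");crop(f,(283,232),40,"pics/c3.png",7)
a=np.r_[.5084,.0344,p[2]];print("shift/0.02",M.T@(a-p)/.02)
E
```

```text
clock: 3.4
tcp_pos: [0.5079, 0.0287, 0.3112]
orientation: [3.136, 0.171, -0.0]
contact_force: [-0.2, 1.3, 0.0]
grip_width: 0.0854
gripper_force: 0.0
[0.50785502 0.02871324 0.31121027] -83.74751885604698 [ 0.21864682  0.16127178 -0.44594029  1.8201763   0.07554493  1.17700889
 -1.71295659]
shift/0.02 [ 5.80541872e-02 -2.79679049e-01 -1.47665540e-04]
```

```bash
python3 -m crank '[[0,0,0,0,0,-0.19],[0,0,0,0,0,-0.19],[0,0,0,0,0,-0.19],[0,0,0,0,0,-0.19],[0,0,0,0,0,-0.19],[0,0,0,0,0,-0.19],[0,0,0,0,0,-0.19],[0,0,0,0,0,-0.19],[0,0,0,0,0,-0.19],[0,0,0,0,0,-0.19],[0,0,0,0,0,-0.19],[0,0,0,0,0,-0.19]]'
python3 -m crank '[[0,0,0,0,0,-0.19],[0,0,0,0,0,-0.19],[0,0,0,0,0,-0.19],[0,0,0,0,0,-0.19],[0,0,0,0,0,-0.19],[0,0,0,0,0,-0.19],[0,0,0,0,0,0],[0,0,0,0,0,0]]'
python3 - <<'E'
from h import *
o=status.get_obs();p,M,h=tool(o);print(p,h,o["joints"])
f=eyes.grab_frame("top")
a=np.r_[.5084,.0344,.191];print("shift/0.02",M.T@(a-p)/.02,M[:,2])
E
```

```text
clock: 4.65
tcp_pos: [0.5079, 0.0292, 0.3113]
orientation: [1.82, 2.56, -0.0]
contact_force: [1.0, 0.6, -0.2]
grip_width: 0.0855
gripper_force: 0.0
clock: 5.45
tcp_pos: [0.5079, 0.0294, 0.3113]
orientation: [0.55, 3.093, -0.0]
contact_force: [0.5, -0.2, 0.3]
grip_width: 0.0851
gripper_force: 0.0
[0.507945   0.02936287 0.31130239] 69.83477011989802 [ 0.47941568  0.20307278 -0.75223304  1.80502036  0.14903766  1.19122448
  0.90079846]
shift/0.02 [0.06571794 0.24494343 6.01508879] [ 1.29981564e-07 -1.20960116e-04 -9.99999993e-01]
```

```bash
python3 -m crank '[[0.06,0.24,0.6,0,0,0],[0,0,0.6,0,0,0],[0,0,0.6,0,0,0],[0,0,0.6,0,0,0],[0,0,0.6,0,0,0],[0,0,0.6,0,0,0],[0,0,0.6,0,0,0],[0,0,0.6,0,0,0],[0,0,0.6,0,0,0],[0,0,0.6,0,0,0],[0,0,0,0,0,0]]'
python3 - <<'E'
from h import *
f=eyes.grab_frame("side");crop(f,(285,215),35,"pics/c4.png",8);p,M,h=tool();print(p,h)
E
```

```text
clock: 6.6
tcp_pos: [0.5074, 0.0345, 0.1895]
orientation: [-0.544, -3.091, 0.001]
contact_force: [-0.5, 0.1, -0.8]
grip_width: 0.0853
gripper_force: 0.0
[0.50799804 0.03473764 0.19047387] 70.04572080967658
```

View pics/c4.png

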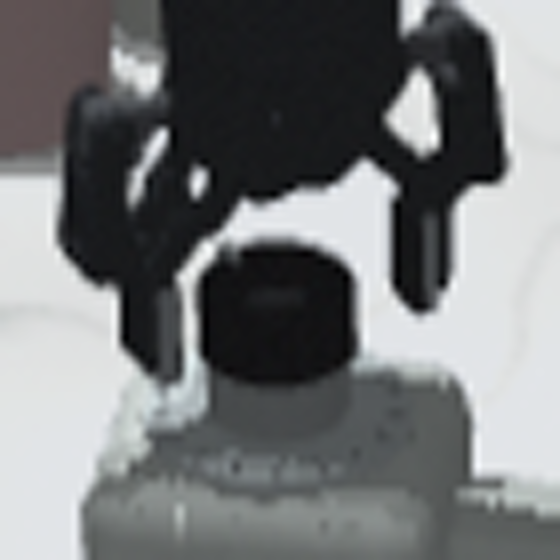

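The fingers stand on either side of the dial (at about x=170 and x=420 in the crop, with the dial at 280), at the height of the rim. I'm closing now.

```bash
python3 -m crank '[[0,0,0,0,0,0],[0,0,0,0,0,0],[0,0,0,0,0,0],[0,0,0,0,0,0],[0,0,0,0,0,0],[0,0,0,0,0,0],[0,0,0,0,0,0],[0,0,0,0,0,0],[0,0,0,0,0,0],[0,0,0,0,0,0]]' 0.3 40
cat > s.py <<'E'
from h import *
o=status.get_obs();p,M,h=tool(o)
print("t",o["clock"],"p",p.round(4),"h",round(h,2),"F",o["contact_force"].round(2),"m",o["moment"].round(3),"tau7",round(o["tau"][6],3),"j7",round(o["joints"][6],3),"gw",round(o["grip_width"],4),o["gripper_force"].round(1))
E
python3 s.py
```

```text
clock: 7.65
tcp_pos: [0.5098, 0.0364, 0.1927]
orientation: [0.543, 3.091, 0.004]
contact_force: [0.7, 4.7, 6.1]
grip_width: 0.0509
gripper_force: 41.8Traceback (most recent call last):
  File "s.py", line 3, in <module>
    print("t",o["clock"],"p",p.round(4),"h",round(h,2),"F",o["contact_force"].round(2),"m",o["moment"].round(3),"tau7",round(o["tau"][6],3),"j7",round(o["joints"][6],3),"gw",round(o["grip_width"],4),o["gripper_force"].round(1))
                                                                                                                                                                                                       ^^^^^^^^^^^^^^^^^^^^^^^^
AttributeError: 'float' object has no attribute 'round'
```

```bash
sed -i 's/o\["gripper_force"\].round(1)/round(o["gripper_force"],1)/' s.py; python3 s.py
python3 -m crank '[[0,0,0,0,0,0.11],[0,0,0,0,0,0.11],[0,0,0,0,0,0.11],[0,0,0,0,0,0.111],[0,0,0,0,0,0],[0,0,0,0,0,0]]' >/dev/null; python3 s.py
python3 -m crank '[[0,0,0,0,0,0.111],[0,0,0,0,0,0],[0,0,0,0,0,0]]' >/dev/null;python3 s.py
python3 -m crank '[[0,0,0,0,0,0.111],[0,0,0,0,0,0.111],[0,0,0,0,0,0.111],[0,0,0,0,0,0],[0,0,0,0,0,0]]' >/dev/null;python3 s.py
python3 -m crank '[[0,0,0,0,0,0.111],[0,0,0,0,0,0],[0,0,0,0,0,0]]' >/dev/null;python3 s.py
```

```text
t 7.65 p [0.5098 0.0364 0.1927] h 70.09 F [0.72 4.67 6.12] m [ 1.078 -0.159  0.022] tau7 -0.026 j7 0.782 gw 0.0509 41.8
t 8.25 p [0.5101 0.0369 0.1927] h 50.27 F [2.02 5.31 4.22] m [ 1.331e+00 -5.180e-01 -1.000e-03] tau7 -0.073 j7 0.464 gw 0.0511 41.8
t 8.55 p [0.5102 0.037  0.1927] h 45.28 F [2.08 5.57 4.71] m [ 1.41  -0.551  0.055] tau7 -0.104 j7 0.383 gw 0.0508 41.7
t 9.05 p [0.5106 0.0373 0.1927] h 30.3 F [4.06 5.78 2.12] m [ 1.471 -0.782  0.092] tau7 -0.07 j7 0.141 gw 0.0514 41.6
t 9.35 p [0.5107 0.0374 0.1927] h 25.32 F [4.41 6.52 2.25] m [ 1.482 -0.955  0.13 ] tau7 -0.135 j7 0.06 gw 0.0511 41.5
```

```bash
echo 'import sys; sys.exit(o["moment"][2]>0.24)' >> s.py
python3 -m crank '[[0,0,0,0,0,0.111],[0,0,0,0,0,0.111],[0,0,0,0,0,0.111],[0,0,0,0,0,0.111],[0,0,0,0,0,0],[0,0,0,0,0,0]]' >/dev/null; python3 s.py &&
python3 -m crank '[[0,0,0,0,0,0.111],[0,0,0,0,0,0.111],[0,0,0,0,0,0.111],[0,0,0,0,0,0.111],[0,0,0,0,0,0],[0,0,0,0,0,0]]' >/dev/null && python3 s.py &&
python3 -m crank '[[0,0,0,0,0,0.111],[0,0,0,0,0,0.111],[0,0,0,0,0,0.111],[0,0,0,0,0,0.111],[0,0,0,0,0,0],[0,0,0,0,0,0]]' >/dev/null && python3 s.py
```

```text
t 9.95 p [0.5113 0.0375 0.1927] h 5.34 F [6.13 7.07 0.57] m [ 1.539 -1.408  0.03 ] tau7 -0.118 j7 -0.265 gw 0.0509 41.8False
```

```bash
sed -i '$d' s.py; echo 'import sys; sys.exit(int(o["moment"][2]>0.24 or abs(o["tau"][6])>0.24))' >> s.py
python3 s.py &&
python3 -m crank '[[0,0,0,0,0,0.111],[0,0,0,0,0,0.111],[0,0,0,0,0,0.111],[0,0,0,0,0,0.111],[0,0,0,0,0,0],[0,0,0,0,0,0]]' >/dev/null && python3 s.py &&
python3 -m crank '[[0,0,0,0,0,0.111],[0,0,0,0,0,0.111],[0,0,0,0,0,0.111],[0,0,0,0,0,0.111],[0,0,0,0,0,0],[0,0,0,0,0,0]]' >/dev/null && python3 s.py
```

```text
t 9.95 p [0.5113 0.0375 0.1927] h 5.34 F [6.13 7.07 0.57] m [ 1.539 -1.408  0.03 ] tau7 -0.118 j7 -0.265 gw 0.0509 41.8
t 10.55 p [0.5119 0.0375 0.1928] h -14.64 F [ 8.2   7.39 -2.61] m [ 1.526 -1.841  0.129] tau7 -0.134 j7 -0.592 gw 0.0513 42.0
t 11.15 p [0.5125 0.0372 0.1928] h -34.64 F [10.37  7.21 -3.33] m [ 1.398 -2.23   0.083] tau7 -0.138 j7 -0.92 gw 0.0508 42.3
```

```bash
python3 -m crank '[[0,0,0,0,0,0.111],[0,0,0,0,0,0.111],[0,0,0,0,0,0.111],[0,0,0,0,0,0.111],[0,0,0,0,0,0],[0,0,0,0,0,0]]' >/dev/null && python3 s.py &&
python3 -m crank '[[0,0,0,0,0,0.111],[0,0,0,0,0,0.111],[0,0,0,0,0,0.111],[0,0,0,0,0,0.111],[0,0,0,0,0,0],[0,0,0,0,0,0]]' >/dev/null && python3 s.py &&
python3 -m crank '[[0,0,0,0,0,0.111],[0,0,0,0,0,0.111],[0,0,0,0,0,0.111],[0,0,0,0,0,0.111],[0,0,0,0,0,0],[0,0,0,0,0,0]]' >/dev/null && python3 s.py
```

```text
t 11.75 p [0.5129 0.0368 0.1928] h -54.59 F [12.29  6.06 -5.24] m [ 1.042 -2.608  0.244] tau7 -0.317 j7 -1.249 gw 0.0511 42.5
```

Torque has jumped at click 6. One small step further will confirm that it keeps climbing, which a click would not do.

```bash
python3 -m crank '[[0,0,0,0,0,0],[0,0,0,0,0,0]]' >/dev/null ; python3 s.py
python3 -m crank '[[0,0,0,0,0,0.033],[0,0,0,0,0,0],[0,0,0,0,0,0]]' >/dev/null; python3 s.py
```

```text
t 11.95 p [0.5129 0.0368 0.1928] h -54.58 F [11.85  6.15 -4.75] m [ 1.023 -2.648  0.185] tau7 -0.258 j7 -1.249 gw 0.0507 42.5
t 12.25 p [0.5129 0.0367 0.1928] h -56.06 F [11.4   5.91 -4.9 ] m [ 0.946 -2.606  0.339] tau7 -0.338 j7 -1.273 gw 0.0511 42.6
```

```bash
python3 -m crank '[[0,0,0,0,0,0.03],[0,0,0,0,0,0],[0,0,0,0,0,0]]' >/dev/null; python3 s.py
python3 -m crank '[[0,0,0,0,0,-0.08],[0,0,0,0,0,-0.08],[0,0,0,0,0,0],[0,0,0,0,0,0]]' >/dev/null; python3 s.py
python3 -m crank '[[0,0,0,0,0,0],[0,0,0,0,0,0],[0,0,0,0,0,0],[0,0,0,0,0,0],[0,0,0,0,0,0]]' 1
python3 s.py
```

```text
t 12.55 p [0.5129 0.0367 0.1928] h -57.4 F [11.39  6.1  -5.2 ] m [ 0.894 -2.653  0.419] tau7 -0.399 j7 -1.295 gw 0.0513 42.6
t 12.95 p [0.5128 0.0369 0.1928] h -50.26 F [11.61  5.79 -3.89] m [ 1.286 -2.374  0.014] tau7 -0.01 j7 -1.177 gw 0.051 42.7
clock: 13.45
tcp_pos: [0.5082, 0.0345, 0.1912]
orientation: [2.955, 1.065, -0.001]
contact_force: [-0.4, 0.4, 0.2]
grip_width: 0.0853
gripper_force: 0.0
t 13.45 p [0.5082 0.0345 0.1912] h -50.35 F [-0.35  0.41  0.2 ] m [ 0.009 -0.036 -0.067] tau7 -0.0 j7 -1.177 gw 0.0853 0.0
```

The stop is confirmed: 0.40 N m and still climbing, and the dial sprang back. I'm re-centring over the dial and regripping it at click zero.

```bash
python3 -m crank '[[0.24,0.05,0,0,0,0],[0,0,0,0,0,0],[0,0,0,0,0,0]]' >/dev/null
python3 -m crank '[[0,0,0,0,0,0],[0,0,0,0,0,0],[0,0,0,0,0,0],[0,0,0,0,0,0],[0,0,0,0,0,0],[0,0,0,0,0,0],[0,0,0,0,0,0],[0,0,0,0,0,0],[0,0,0,0,0,0],[0,0,0,0,0,0]]' 0.3 60 >/dev/null; python3 s.py
```

```text
t 14.75 p [0.5129 0.0369 0.1916] h -50.35 F [-1.89 -1.63  5.12] m [-0.211  0.392  0.051] tau7 -0.011 j7 -1.182 gw 0.0506 62.2
```

Well centred, with almost no side force. Turning back 6 × 20°.

```bash
python3 -m crank '[[0,0,0,0,0,-0.1111],[0,0,0,0,0,-0.1111],[0,0,0,0,0,-0.1111],[0,0,0,0,0,-0.1111],[0,0,0,0,0,-0.1111],[0,0,0,0,0,-0.1111],[0,0,0,0,0,-0.1111],[0,0,0,0,0,-0.1111],[0,0,0,0,0,-0.1111],[0,0,0,0,0,-0.1111],[0,0,0,0,0,-0.1111],[0,0,0,0,0,-0.1111]]' >/dev/null; python3 s.py
python3 -m crank '[[0,0,0,0,0,-0.1111],[0,0,0,0,0,-0.1111],[0,0,0,0,0,-0.1111],[0,0,0,0,0,-0.1111],[0,0,0,0,0,-0.1111],[0,0,0,0,0,-0.1111],[0,0,0,0,0,-0.1111],[0,0,0,0,0,-0.1111],[0,0,0,0,0,-0.1111],[0,0,0,0,0,-0.1111],[0,0,0,0,0,-0.1111],[0,0,0,0,0,-0.1111]]' >/dev/null; 
python3 -m crank '[[0,0,0,0,0,0],[0,0,0,0,0,0],[0,0,0,0,0,0],[0,0,0,0,0,0],[0,0,0,0,0,0]]' >/dev/null; python3 s.py
```

```text
t 15.95 p [0.5113 0.0376 0.1916] h 9.89 F [-8.79  0.93 11.46] m [-0.022  1.569 -0.017] tau7 -1.096 j7 -0.196 gw 0.0509 62.9
t 17.65 p [0.5099 0.0365 0.1915] h 69.64 F [-14.05  -2.97  17.63] m [-0.355  2.607 -0.035] tau7 -0.032 j7 0.768 gw 0.0505 63.5
```

```bash
python3 -m crank '[[0,0,0,0,0,0],[0,0,0,0,0,0],[0,0,0,0,0,0],[0,0,0,0,0,0],[0,0,0,0,0,0],[0,0,0,0,0,0]]' 1 
python3 -m crank '[[0,0,-0.5,0,0,0],[0,0,-0.8,0,0,0],[0,0,-0.8,0,0,0],[0,0,-0.8,0,0,0],[0,0,-0.8,0,0,0],[0,0,-0.8,0,0,0],[0,0,-0.8,0,0,0],[0,0,-0.8,0,0,0],[0,0,0,0,0,0]]' >/dev/null
python3 -m crank '[[-0.9,-0.9,0,0,0,0],[-0.9,-0.9,0,0,0,0],[-0.9,-0.9,0,0,0,0],[-0.9,-0.9,0,0,0,0],[-0.9,-0.9,0,0,0,0],[-0.9,-0.9,0,0,0,0],[-0.9,-0.9,0,0,0,0],[-0.9,-0.9,0,0,0,0],[-0.9,-0.9,0,0,0,0],[0,0,0,0,0,0],[0,0,0,0,0,0]]'
python3 - <<'E'
from h import *
f=eyes.grab_frame("top");crop(f,(283,240),35,"pics/c5.png")
cv2.imwrite("pics/t5.png",f["image"][:,:,::-1])
E
```

```text
clock: 18.25
tcp_pos: [0.5129, 0.0371, 0.1912]
orientation: [0.555, 3.092, 0.0]
contact_force: [0.1, -0.3, 0.0]
grip_width: 0.0855
gripper_force: 0.0
clock: 20.25
tcp_pos: [0.608, -0.1712, 0.3124]
orientation: [-0.556, -3.091, -0.001]
contact_force: [0.1, 0.7, -0.5]
grip_width: 0.0854
gripper_force: 0.0
```

View pics/c5.png

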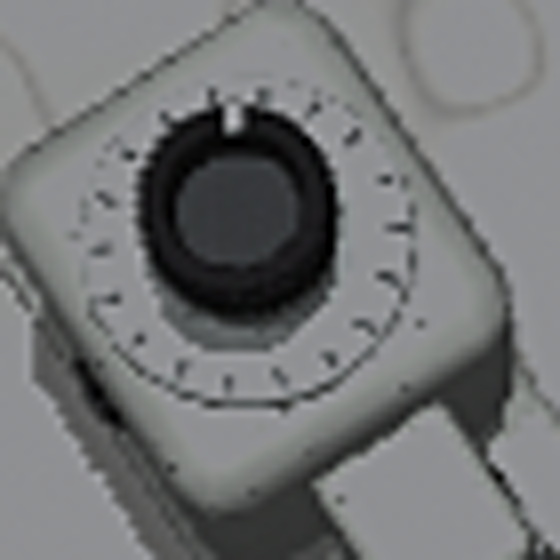

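The tab is back at (233,118), exactly its starting heading. That fits: the stop was six clicks away, and I turned it six clicks back. Handing in.

```bash
python3 -c "
from bench import r
print(r.hand_in())"
```

```text
the job is handed in; nothing more can be done
None
```

The dial was turned clockwise to its stop (felt at about 0.4 N m, not forced), turned back six clicks and released. The index tab confirms the position, nothing else was touched, and the job is handed in.

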